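# Close and lock the lid of the bench outlet box

### The arm

A 7-joint arm with a two-finger parallel gripper is mounted at the origin on the work surface. World frame = base frame: x ahead of the robot, y to its left, z up, the work surface at z = 0. Lengths are in m, angles in rad, forces in N, time in s.
With the tool pointing down it reaches from about 0.425 to 0.925 m from the base axis. Payload 6.8 kg.
Tool frame: the origin (TCP) lies on the mounting face of the last link; the fingertips stand 173 mm ahead of it and the grasp point (between the pads) lies 155 mm ahead of it (grip_point_offset is the distance from the TCP to the grasp point, in m); x points along the fingers, z is the direction in which the jaws open and shut, and the axes are right-handed (so a half turn about x gives the same grasp; the last joint's range is limited). The gripper opens to 85 mm and grips with 20 to 120 N. Pads are 22 mm wide; open, the fingers measure 114 mm over their backs; the gripper's body (76 mm by 85 mm) begins 54 mm behind the grasp point. The pads swing forward as they close: fully open they stand 13 mm farther back than shut.
Start: joints at [1.167, 0.477, 0.022, 1.555, -0.011, 1.109, -0.083], TCP at [0.197, -0.646, 0.405] pointing down, gripper open.
Joint ranges: [-2.96, 2.96], [-0.34, 2.1], [-1.41, 1.46], [0.24, 2.44], [-1.37, 4.51], [0.17, 1.92], [-2.96, 2.96]. Speed limits (rad/s): [2.39, 2.39, 3.14, 3.14, 3.14, 3.14, 3.14].

### API

Orientations are given as a rotation vector (axis times angle).
In Python, from bench import * gives the robot as it stands. The module is installed in compiled form; this text tells all that it offers.
- The arm moves only by the tool servo_tool, never from a script. Its argument "motion" is a list of rows, each a list of 5 numbers: the shift along the tool's x, y, z in m, then the turn about the tool's x in degrees, then the gripper command: -1 is fully open, 1 is shut, values between are in proportion. In form: [[dx, dy, dz, turn, fingers], ...]. A call has 1 to 8 rows; each row is the pose to reach, as a shift and turn from the pose measured when the call began, along the tool's axes at that moment; what a row does not reach only later rows make up. A row lasts 1/10 s, in which the tool goes at most 50 mm and 8.59 degrees, less where a joint would pass 70% of its speed; a pose out of reach is approached as far as the arm can. A call with a gripper value outside its range is refused whole. The fingers move at their own pace and stop on an object; "force" is the grip in N (left out, the last holds). Time passes only in rows, so rows that repeat a pose let the fingers close. It gives the time, the measured TCP pose, the force and the opening at its end, in the units of the state.
- get_obs(): the state, without advancing time (a new reading comes with each control period).
- grab_frame(name): name is "side" or "top"; returns the picture (400x640x3 uint8, red, green, blue); there is no depth.
- camera_params(name): a dict with "mtx" (3x3 intrinsics, pixels), "world_to_cam" (4x4, takes a point from world to camera coordinates). Camera axes: x right, y down, z forward; pixel columns grow to the right and rows downward; lengths in m; the calibration is good to about 2 mm. A picture is of the moment at which its call begins. camera_params takes no time and is no camera call.
- hand_in(): hands the job in, once; it reports no verdict.
The state is a dict: "clock": time; "joints": joint angles; "qvel": joint speeds; "tau": joint torques, N m; "tcp_pos": TCP position; "orientation": TCP orientation; "contact_force": force on the tool from outside, world axes, zero at the start; "moment": the same for the moment, N m; "grip_width": finger opening in m.
Only numpy, scipy, OpenCV 4.12 (cv2) and the standard library are available. Lean on these libraries where they do the work, as an engineer would, in place of code of your own. Each camera call takes 0.05 s, during which the arm holds its last target. There are 200 camera calls.

### The job

The lid of the outlet box on the lab bench stands ajar: push it down with your fingertips until it is fully shut, then set a fingertip in the slot of the big round fastener on the lid and turn it a quarter turn clockwise (seen from above), to its stop, so that the lid is locked, and take the hand away. Nothing needs grasping: do not pull the lid further open, and leave the beaker, jar, dropper bottle and spoon where they stand.

Things in the scene. Friction and masses are not known exactly. Their poses are not given: they have to be found in the camera images.
- outlet_box: Grey plastic outlet box fixed to the bench, 240 mm (its x) x 260 mm (its y) x 90 mm high without the lid. Origin at the centre of its underside; x points from the front edge (robot side) to the hinge edge at the back, y to its left, z up. It does not move.
- lid (a joint): Angle of the grey lid (240 x 260 mm plate, 8 mm thick, about 0.3 kg) about its hinge on the box's back top edge: 0 = fully shut (lid top 98 mm above the bench), grows as the front edge rises. Stiff hinge: the lid stays where left; 1 to 5 N down near the front edge closes it. Starts 0.20 to 0.42 rad open; hard stop at 0.
- lid_hinge (a point): Point in the middle of the lid's hinge line (back top edge of the box, 90 mm above the bench, at x = +120 mm, y = 0 in the box frame). Its axes are the lid's: x from the lid's front edge to the hinge, y along the hinge, z out of the lid's top.
- lid_press (a point): Point on the lid's top surface at its front left corner, 25 mm from the front edge and 35 mm from the left edge: flat free plate, a good place to push down. Axes as the lid's. At -215 mm x, +95 mm y, +8 mm z from point lid_hinge in the lid's axes; the right corner (y = -95 mm) is equally free.
- fastener (a joint): Angle of the fastener: 0 = open, slot across (along the box's y), grows clockwise seen from above to a hard stop at 1.571 = locked, slot along the box's x. Starts at 0 to 0.30. Friction about 0.1 N m; stays where left. A cam tongue below swings under a keeper in the box; with the lid not fully shut it strikes the keeper and the fastener cannot turn past about 0.8 rad.
- fastener_head: Steel disc-shaped head of the fastener on the lid, 90 mm diameter, with a straight slot across its middle: 30 mm wide (head's x), 90 mm long (head's y), 14 mm deep, upright walls. Origin on the turning axis at the lid's top surface, 75 mm from the lid's front edge, midway across; z out of the lid. Slot floor at z = 2 mm, head top at z = 16 mm.
- slot_right (a point): Point on the slot's floor midway across the slot, 24 mm from the turning axis (head frame 0, -24, 2 mm), at the slot's right end when open and at the front when locked; turns with the head, axes as the head's. A fingertip here pushing sideways turns it. A fixed black collar (96 mm inside, 108 mm outside diameter, as high as the head) rings the head and closes the slot's ends.
- beaker: Empty glass beaker, 68 mm diameter, 92 mm high, loose, standing beside the box. Origin at the centre of its underside. Leave alone.
- jar: Glass jar with a white cap, 68 mm diameter, 85 mm high, loose, standing beside the box. Origin at the centre of its underside. Leave alone.
- dropper: Small clear dropper bottle with a red cap, 30 mm diameter, 65 mm high, loose, beside the box. Origin at the centre of its underside. Leave alone.
- spoon: White plastic spoon, 150 mm long, lying beside the box along its own x, loose. Leave alone.

How it is judged:
By the outcome, as a careful person would: the job done as asked, in the order asked, and still so for the second after the job is handed in, with the robot touching nothing.
It also fails if it takes over 51 s, if anything falls off the work surface, if the arm or the gripper's body presses on something with over 40 N, if the wrist force passes 120 N, or if a joint passes its speed limit or range.

## Working session

There is one attempt and no reset: what is moved stays moved. The work goes in short steps, Python scripts to look and compute and a tool call to move; the robot and the scene stay as the last step left them, time stands still between calls to the robot, and variables do not carry over. Pictures are saved under pics/ and viewed, about 8 in all and at most 12, crops included, and the job is handed in when it is done.

Besides the shell and the picture viewer there is one more tool, called after "Call:" by a JSON object that holds its "fn" and its "kwargs". servo_tool: Moves the arm, as the interface text tells. Its arguments: {"type":"object","properties":{"motion":{"type":"array","items":{"type":"array","items":{"type":"number"}}},"force":{"type":"number"}},"required":["motion"]}

```bash
mkdir -p pics
python3 - <<'E'
from bench import *
import cv2
for n in("side","top"):
    cv2.imwrite(f"pics/{n}0.png",cv2.resize(grab_frame(n)[:,:,::-1],(800,500),interpolation=cv2.INTER_CUBIC))
    p=camera_params(n);print(n,p["mtx"].round(1).tolist(),p["world_to_cam"].round(4).tolist())
print(get_obs())
E
```

```text
side [[490.5, 0.0, 312.2], [0.0, 490.5, 201.3], [0.0, 0.0, 1.0]] [[-0.9923, -0.1226, -0.019, 0.6058], [-0.0687, 0.6709, -0.7383, 0.0721], [0.1033, -0.7313, -0.6742, 1.2122], [0.0, 0.0, 0.0, 1.0]]
top [[407.9, 0.0, 320.6], [0.0, 407.9, 206.6], [0.0, 0.0, 1.0]] [[0.0244, -0.9995, -0.022, 0.0283], [-0.9859, -0.0204, -0.1659, 0.6198], [0.1654, 0.0258, -0.9859, 1.0426], [0.0, 0.0, 0.0, 1.0]]
{'clock': 0.1, 'joints': array([ 1.1669016 ,  0.47775591,  0.02235112,  1.55635394, -0.01151375,
        1.10928217, -0.08306303]), 'qvel': array([-0.0008354 , -0.00052129, -0.00100041, -0.00396557,  0.00342448,
       -0.0009039 ,  0.00034111]), 'tau': array([ 3.96697797e-03, -5.97762251e+01,  1.61343042e+00, -2.81956208e+01,
        1.28101098e-02,  5.00879265e-03,  3.31980152e-05]), 'tcp_pos': array([ 0.1966989 , -0.64545034,  0.40379648]), 'orientation': array([ 0.98951199,  1.33619526, -0.98801602]), 'contact_force': array([-0.31105698, -0.10027632,  0.32802962]), 'moment': array([ 0.00579715,  0.04974897, -0.00691695]), 'grip_width': 0.08552625683772891}
```

View pics/side0.png

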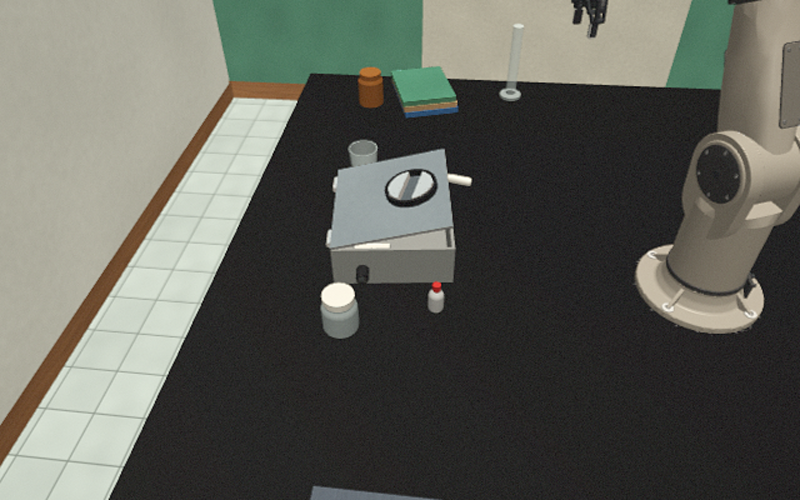

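View pics/top0.png

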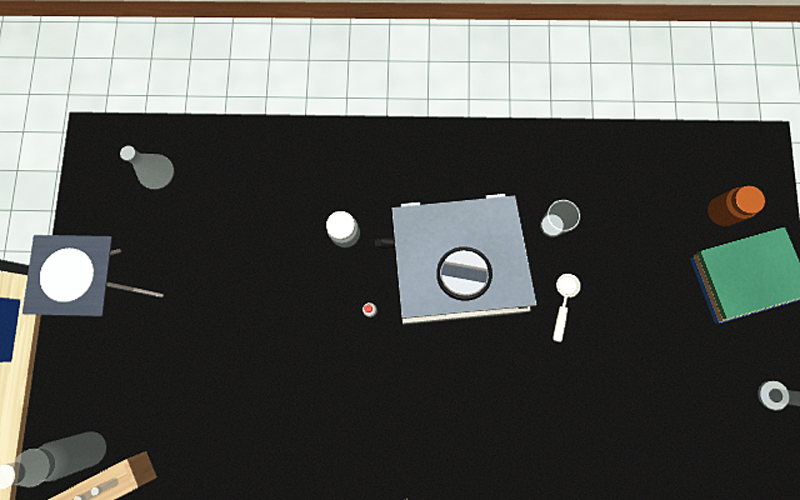

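The side view shows the lid's corners near (445,150), (453,240), (330,247) and (338,170), and the fastener at (411,187). The top view shows the lid at (392-536, 196-322), with the fastener at (465,273) and its slot nearly across. I'll enlarge both for a pose fit.

Run:
```python
from bench import *
import cv2,numpy as np
s=grab_frame("side")[110:235,255:385,::-1]; t=grab_frame("top")[145:270,305:435,::-1]
cv2.imwrite("pics/crop1.png",np.vstack([cv2.resize(s,None,fx=4.6,fy=4.6,interpolation=cv2.INTER_CUBIC)]))
cv2.imwrite("pics/crop2.png",np.vstack([cv2.resize(t,None,fx=4.6,fy=4.6,interpolation=cv2.INTER_CUBIC)]))
```

```text
(no output)
```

View pics/crop1.png

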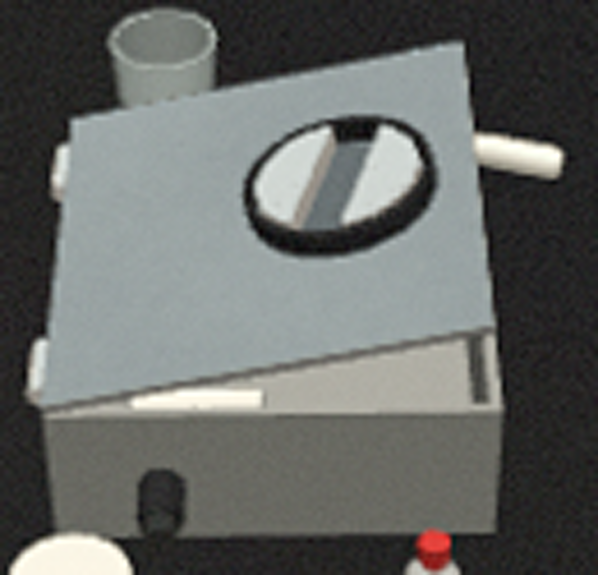

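View pics/crop2.png

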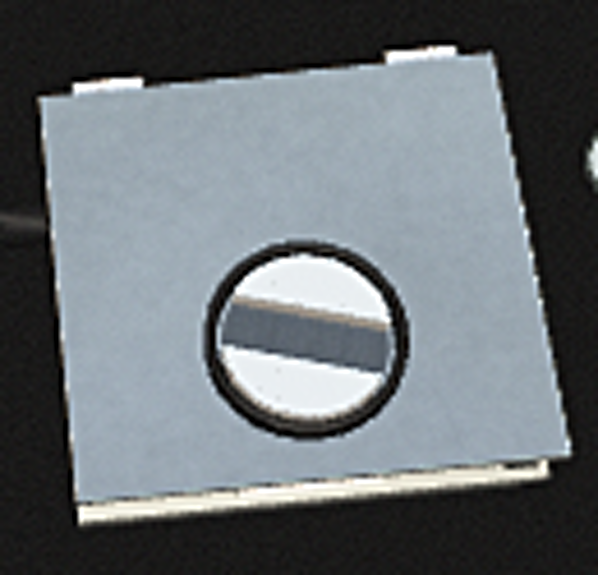

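```bash
cat > h.py <<'E'
import numpy as np
from bench import *
from scipy.spatial.transform import Rotation as R
from scipy.optimize import least_squares
def proj(n,P):
    p=camera_params(n);P=np.atleast_2d(P);c=P@p["world_to_cam"][:3,:3].T+p["world_to_cam"][:3,3]
    q=c@p["mtx"].T;return q[:,:2]/q[:,2:]
def b2w(x,P): return np.atleast_2d(P)@R.from_euler('z',x[2]).as_matrix().T+[x[0],x[1],0]
def l2w(x,P): # points in lid_hinge axes
    return b2w(x,np.atleast_2d(P)@R.from_euler('y',x[3]).as_matrix().T+[.12,0,.09])
def turn_of(o): # tool in world
    return R.from_rotvec(o["orientation"]).as_matrix()
def delta(o,tcp): return turn_of(o).T@(np.array(tcp)-o["tcp_pos"])
E
python3 - <<'E'
from h import *
f=4.6
S=np.array([[464,42],[494,327],[45,405],[72,120],[502,410],[495,532],[58,535]])/f+[255,110]-.4
T=np.array([[40,97],[493,53],[571,456],[77,502]])/f+[305,145]-.4
lid=lambda a,b:[a,b,.008]
def res(x):
    LS=l2w(x,[lid(-.24,-.13),lid(-.24,.13),lid(0,.13),lid(0,-.13)])
    B=b2w(x,[[-.12,.13,.09],[-.12,.13,0],[.12,.13,0]])
    LT=l2w(x,[lid(0,.13),lid(0,-.13),lid(-.24,-.13),lid(-.24,.13)])
    return np.r_[(proj("side",np.r_[LS,B])-S).ravel(),(proj("top",LT)-T).ravel()]
r=least_squares(res,[.6,-.2,0,.3],loss='soft_l1');x=r.x
print(x.round(4),r.fun.round(1)); np.save("x.npy",x)
hc=l2w(x,[-.165,0,.024]);print("head centre top/side",((proj("top",hc)-[305,145])*f).round(),((proj("side",hc)-[255,110])*f).round())
for a in(0,.1,.2,.3,.4):
  d=np.array([[-.015,.042],[-.015,-.042]])@np.array([[np.cos(a),-np.sin(a)],[np.sin(a),np.cos(a)]])
  print(a,((proj("top",l2w(x,np.c_[d+[-.165,0],[.024,.024]]))-[304.9,144.9])*f).round().tolist())
o=get_obs();print(turn_of(o).round(3).tolist(),x[2]*57.3)
xc=x.copy();xc[3]=0
for s in(1,-1):print("press closed/open",l2w(xc,[-.215,s*.095,.008]).round(4),l2w(x,[-.215,s*.095,.008]).round(4),l2w(x,[-.24,s*.095,.008]).round(4))
print("fastener closed",l2w(xc,[-.165,0,.008]).round(4))
E
```

```text
[ 0.6141 -0.081   0.1192  0.2151] [-0.2  0.1  0.1 -0.2 -1.3  0.5  0.  -0.   0.2  0.6 -0.1  0.6 -0.1  0.9
  0.1 -0.   0.7 -0.2  1.   0.2  0.2  0.7]
head centre top/side [[308. 334.]] [[335. 174.]]
0 [[232.0, 369.0], [392.0, 354.0]]
0.1 [[229.0, 362.0], [390.0, 361.0]]
0.2 [[226.0, 354.0], [387.0, 369.0]]
0.3 [[224.0, 346.0], [383.0, 376.0]]
0.4 [[223.0, 338.0], [379.0, 383.0]]
[[-0.0, 0.957, 0.292], [0.001, 0.292, -0.957], [-1.0, -0.0, -0.001]] 6.827599323643885
press closed/open [[0.5085 0.002  0.098 ]] [[0.5151 0.0028 0.1437]] [[ 4.909e-01 -1.000e-04  1.490e-01]]
press closed/open [[ 0.5311 -0.1867  0.098 ]] [[ 0.5377 -0.1859  0.1437]] [[ 0.5135 -0.1888  0.149 ]]
fastener closed [[ 0.5694 -0.0864  0.098 ]]
```

The fit is good: residuals are about 1 px and the head centre agrees. Lid angle is 0.215 rad, box yaw 6.8°, fastener about 0.28 rad. I'll travel at the current height toward the front right corner with the fingers shut, turning the jaw so joint 7 keeps its range.

Call:
{"fn": "servo_tool", "kwargs": {"motion": [[0,0.036,-0.027,-8,1],[0,0.072,-0.054,-16,1],[0,0.108,-0.081,-24,1],[0,0.144,-0.108,-32,1],[0,0.18,-0.135,-40,1],[0,0.216,-0.162,-48,1],[0,0.252,-0.189,-56,1],[0,0.288,-0.216,-64,1]], "force": 40}}

```text
clock: 1.0
tcp_pos: [0.4099, -0.3533, 0.4044]
orientation: [0.12, 1.568, -0.119]
contact_force: [0.1, -0.9, -0.7]
grip_width: 0.0002
```

```bash
cat > st.py <<'E'
from h import *
import sys
o=get_obs();M=turn_of(o)
print("t",o["clock"],"tcp",o["tcp_pos"].round(4),"zyaw",np.degrees(np.arctan2(M[1,2],M[0,2])).round(1),"xdir",M[:,0].round(3),"F",o["contact_force"].round(1),"M",o["moment"].round(2),"w",o["grip_width"].round(4),"q",o["joints"].round(2))
if len(sys.argv)>3: print("delta",delta(o,list(map(float,sys.argv[1:4]))).round(4))
E
python3 st.py .532 -.187 .405
```

```text
Traceback (most recent call last):
  File "st.py", line 4, in <module>
    print("t",o["clock"],"tcp",o["tcp_pos"].round(4),"zyaw",np.degrees(np.arctan2(M[1,2],M[0,2])).round(1),"xdir",M[:,0].round(3),"F",o["contact_force"].round(1),"M",o["moment"].round(2),"w",o["grip_width"].round(4),"q",o["joints"].round(2))
                                                                                                                                                                                               ^^^^^^^^^^^^^^^^^^^^^
AttributeError: 'float' object has no attribute 'round'
```

```bash
sed -i 's/o\["grip_width"\].round(4)/round(o["grip_width"],4)/' st.py; python3 st.py .532 -.187 .405
```

```text
t 1.0 tcp [ 0.4099 -0.3533  0.4044] zyaw -8.7 xdir [-0.     0.001 -1.   ] F [ 0.1 -0.9 -0.7] M [-0.02 -0.02 -0.01] w 0.0002 q [ 0.88  0.28 -0.34  1.86  0.11  1.02  0.34]
delta [-0.0005  0.183   0.0954]
```

Call:
{"fn": "servo_tool", "kwargs": {"motion": [[0,0.03,0.016,-8,1],[0,0.06,0.032,-16,1],[0,0.09,0.048,-24,1],[0,0.12,0.064,-32,1],[0,0.15,0.08,-40,1],[0,0.183,0.0954,-48,1],[0,0.183,0.0954,-56,1],[0,0.183,0.0954,-64,1]]}}

```text
clock: 1.8
tcp_pos: [0.5326, -0.1854, 0.4044]
orientation: [-0.758, 1.434, 0.76]
contact_force: [0.1, -1.6, -0.1]
grip_width: 0.0004
```

```bash
python3 st.py .532 -.187 .33
```

```text
t 1.8 tcp [ 0.5326 -0.1854  0.4044] zyaw 55.8 xdir [-0.     0.001 -1.   ] F [ 0.1 -1.6 -0.1] M [-0.    0.01 -0.  ] w 0.0004 q [ 0.72  0.36 -0.62  1.79  0.24  1.06  0.99]
delta [ 0.0744 -0.0005 -0.0017]
```

Call:
{"fn": "servo_tool", "kwargs": {"motion": [[0.02,0,0,-8,1],[0.04,0,0,-16,1],[0.06,0,0,-25,1],[0.075,0,0,-25,1],[0.085,0,0,-25,1],[0.092,0,0,-25,1],[0.099,0,0,-25,1],[0.106,0,0,-25,1]]}}

```text
clock: 2.6
tcp_pos: [0.5329, -0.1853, 0.2985]
orientation: [-1.089, 1.281, 1.089]
contact_force: [-0.8, 0.1, 0.4]
grip_width: -0.0
```

Call:
{"fn": "servo_tool", "kwargs": {"motion": [[0.006,0,0,0,1],[0.012,0,0,0,1],[0.017,0,0,0,1],[0.021,0,0,0,1],[0.024,0,0,0,1],[0.024,0,0,0,1]]}}

```text
clock: 3.2
tcp_pos: [0.5329, -0.1852, 0.2741]
orientation: [-1.088, 1.281, 1.089]
contact_force: [-0.7, 0.2, 0.3]
grip_width: -0.0
```

```bash
python3 st.py
python3 - <<'E'
from h import *
import cv2
s=grab_frame("side")[90:235,235:405,::-1]
cv2.imwrite("pics/press.png",cv2.resize(s,None,fx=4,fy=4,interpolation=cv2.INTER_CUBIC))
E
```

```text
t 3.2 tcp [ 0.5329 -0.1852  0.2741] zyaw 80.7 xdir [ 0.     0.001 -1.   ] F [-0.7  0.2  0.3] M [ 0.02 -0.02  0.01] w -0.0 q [ 0.72  0.54 -0.64  1.9   0.42  0.84  1.27]
```

View pics/press.png

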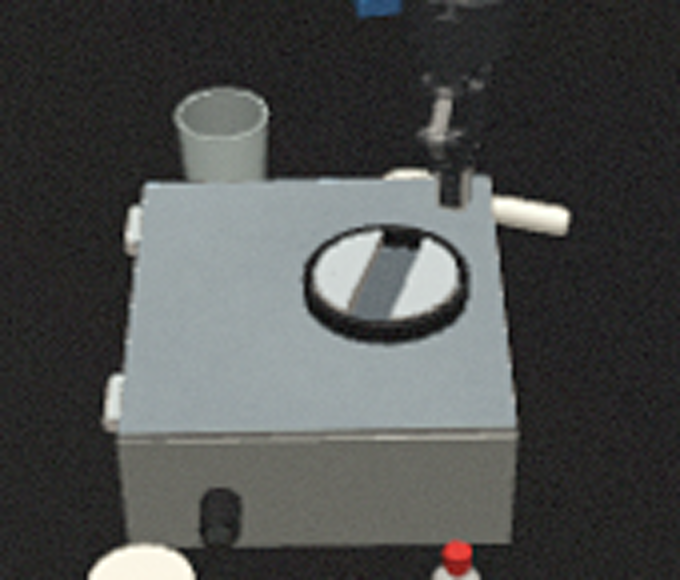

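The fingertip at (452,195) has pushed the lid almost flat, with a thin gap left at the front edge near (515,432). I'll keep pushing until the force rises.

Call:
{"fn": "servo_tool", "kwargs": {"motion": [[0.002,0,0,0,1],[0.004,0,0,0,1],[0.005,0,0,0,1],[0.005,0,0,0,1]]}}

```text
clock: 3.65
tcp_pos: [0.5333, -0.1849, 0.2713]
orientation: [-1.09, 1.281, 1.088]
contact_force: [-5.8, 0.3, 17.5]
grip_width: -0.0001
```

Stopped firmly at 17.5 N with the tip at 98 mm, so the lid is shut. Now I'll lift and look at the slot.

Call:
{"fn": "servo_tool", "kwargs": {"motion": [[-0.03,0,0,0,1],[-0.07,0,0,0,1],[-0.11,0,0,0,0.2],[-0.11,0,0,0,0.2]]}}

```text
clock: 4.05
tcp_pos: [0.5351, -0.1846, 0.3869]
orientation: [-1.096, 1.276, 1.08]
contact_force: [1.1, -0.6, -0.3]
grip_width: 0.0281
```

```bash
python3 st.py .5694 -.0864 .33
python3 - <<'E'
from h import *
import cv2
s=grab_frame("side")[120:235,235:405,::-1]; t=grab_frame("top")[160:260,305:455,::-1]
S=cv2.resize(s,None,fx=4,fy=4,interpolation=cv2.INTER_CUBIC);cv2.imwrite("pics/s2.png",S)
cv2.imwrite("pics/t2.png",cv2.resize(t,None,fx=5,fy=5,interpolation=cv2.INTER_CUBIC))
E
```

```text
t 4.05 tcp [ 0.5351 -0.1846  0.3869] zyaw 80.7 xdir [ 0.011 -0.004 -1.   ] F [ 1.1 -0.6 -0.3] M [-0.04  0.   -0.  ] w 0.0281 q [ 0.78  0.4  -0.71  1.81  0.3   1.03  1.37]
delta [ 0.0569 -0.0174  0.1025]
```

View pics/s2.png

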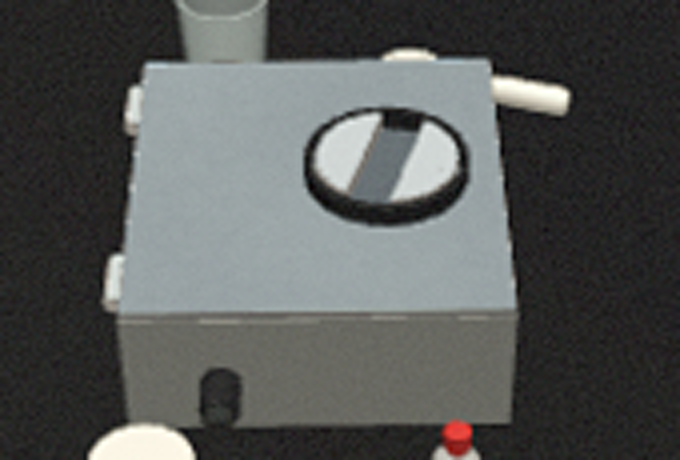

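View pics/t2.png

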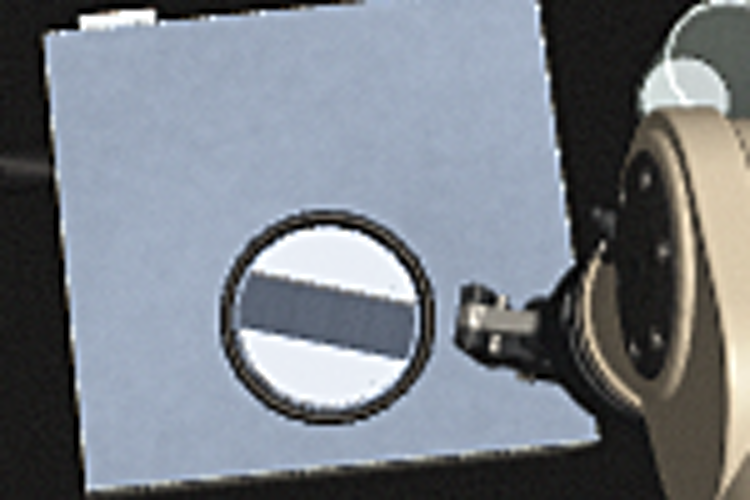

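The lid is flat and shut, and the head is centred near (328,315) in the top crop. I'll refine the head centre and slot angle.

```bash
python3 - <<'E'
from h import *
x=np.load("x.npy");x[3]=0
f=lambda p,k,o:(np.array(p,float)+.5)/k-.5+o
def world(n,uv,z): # plane intersection
    return least_squares(lambda q:(proj(n,[q[0],q[1],z])-uv).ravel(),[.57,-.09]).x
print("pred",l2w(x,[-.165,0,.024])[0])
print("top head",world("top",f([328,315],5,[305,160]),.114))
print("side head",world("side",f([387,163],4,[235,120]),.114))
for a,b in(([250,272],[415,302]),([240,328],[407,358])):
    A,B=[world("top",f(p,5,[305,160]),.114) for p in(a,b)];d=A-B
    print(A,B,"slot dir yaw",np.degrees(np.arctan2(d[1],d[0])),"fast angle",90+np.degrees(x[2])-np.degrees(np.arctan2(d[1],d[0])))
lc=[world("top",f(p,5,[305,160]),.098) for p in([45,35],[88,491],[600,440])];print(lc, l2w(x,[[0,.13,.008],[-.24,.13,.008],[-.24,-.13,.008]]))
E
python3 st.py .568 -.087 .33
```

```text
pred [ 0.56944824 -0.08638136  0.114     ]
top head [ 0.57061933 -0.08474477]
side head [ 0.56876185 -0.07945654]
[ 0.59158872 -0.0454865 ] [ 0.57812344 -0.12821664] slot dir yaw 80.7555145107073 fast angle 16.071581919505093
[ 0.56310614 -0.04078286] [ 0.54984304 -0.12415936] slot dir yaw 80.96141549181611 fast angle 15.865680938396281
[array([0.71700131, 0.06186397]), array([0.48087117, 0.03377625]), array([ 0.51235042, -0.22289213])] [[ 0.71782473  0.06231099  0.098     ]
 [ 0.47952647  0.03378134  0.098     ]
 [ 0.5104336  -0.2243751   0.098     ]]
t 4.15 tcp [ 0.5333 -0.1849  0.3821] zyaw 80.7 xdir [ 0.003 -0.002 -1.   ] F [ 0.2 -1.1 -0.3] M [-0.06 -0.01 -0.01] w 0.0344 q [ 0.78  0.4  -0.7   1.81  0.3   1.03  1.36]
delta [ 0.0521 -0.0182  0.1023]
```

Call:
{"fn": "servo_tool", "kwargs": {"motion": [[0.01,-0.007,0.035,0,0.2],[0.03,-0.014,0.07,0,0.2],[0.05,-0.02,0.1046,0,0.2],[0.05,-0.02,0.1046,0,0.2],[0.05,-0.02,0.1046,0,0.2]]}}

```text
clock: 4.65
tcp_pos: [0.5696, -0.0841, 0.3301]
orientation: [-1.091, 1.282, 1.09]
contact_force: [-0.5, -0.4, 1.2]
grip_width: 0.0337
```

```bash
python3 st.py .57 -.085 .276;  python3 - <<'E'
from h import *
import cv2
s=grab_frame("side")[90:235,235:405,::-1]
cv2.imwrite("pics/s3.png",cv2.resize(s,None,fx=4,fy=4,interpolation=cv2.INTER_CUBIC))
E
```

```text
t 4.65 tcp [ 0.5696 -0.0841  0.3301] zyaw 80.8 xdir [-0.    -0.001 -1.   ] F [-0.5 -0.4  1.2] M [-0.05 -0.   -0.02] w 0.0337 q [ 0.57  0.49 -0.69  1.83  0.38  0.96  1.12]
delta [ 0.0541 -0.0006 -0.0007]
```

View pics/s3.png

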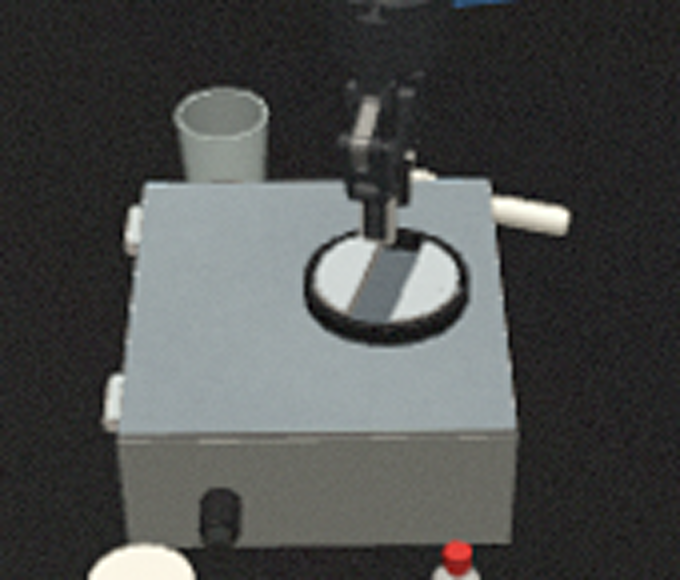

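The fingertips (near (378,238)) hang above the head, in line with the slot. I'll descend gently.

Call:
{"fn": "servo_tool", "kwargs": {"motion": [[0.015,0,0,0,0.2],[0.03,0,0,0,0.2],[0.04,0,0,0,0.2],[0.046,0,0,0,0.2],[0.05,0,0,0,0.2],[0.053,0,0,0,0.2],[0.053,0,0,0,0.2]]}}

```text
clock: 5.4
tcp_pos: [0.5698, -0.0855, 0.2777]
orientation: [-1.09, 1.282, 1.088]
contact_force: [0.2, 0.1, -0.2]
grip_width: 0.0339
```

Call:
{"fn": "servo_tool", "kwargs": {"motion": [[0.002,0,0,0,0.2],[0.004,0,0,0,0.2],[0.005,0,0,0,0.2]]}}

```text
clock: 5.7
tcp_pos: [0.5698, -0.0855, 0.2727]
orientation: [-1.091, 1.282, 1.087]
contact_force: [0.0, -0.5, 1.3]
grip_width: 0.0342
```

In the slot with no contact. Turning clockwise.

Call:
{"fn": "servo_tool", "kwargs": {"motion": [[0,0,0,7,0.2],[0,0,0,14,0.2],[0,0,0,21,0.2],[0,0,0,28,0.2],[0,0,0,35,0.2],[0,0,0,42,0.2],[0,0,0,49,0.2],[0,0,0,56,0.2]]}}

```text
clock: 6.5
tcp_pos: [0.5698, -0.0854, 0.2728]
orientation: [-0.336, 1.544, 0.333]
contact_force: [0.2, -0.5, -1.0]
grip_width: 0.0342
```

```bash
python3 st.py .57 -.085 .2727
```

```text
t 6.5 tcp [ 0.5698 -0.0854  0.2728] zyaw 24.5 xdir [ 0.001 -0.002 -1.   ] F [ 0.2 -0.5 -1. ] M [-0.03 -0.    0.14] w 0.0342 q [ 0.37  0.51 -0.42  1.88  0.28  0.8   0.22]
delta [0.0001 0.0003 0.0003]
```

The moment of 0.14 N m matches the fastener's friction, so it is turning. I'll continue to the stop.

Call:
{"fn": "servo_tool", "kwargs": {"motion": [[0,0,0,6,0.2],[0,0,0,12,0.2],[0,0,0,17,0.2],[0,0,0,21,0.2],[0,0,0,24,0.2],[0,0,0,26,0.2]]}}

```text
clock: 7.1
tcp_pos: [0.5699, -0.0856, 0.2727]
orientation: [0.021, 1.569, -0.024]
contact_force: [0.7, -0.7, -0.7]
grip_width: 0.0343
```

```bash
python3 st.py .57 -.085 .2727
```

```text
t 7.1 tcp [ 0.5699 -0.0856  0.2727] zyaw -1.6 xdir [ 0.001 -0.002 -1.   ] F [ 0.7 -0.7 -0.7] M [-0.21 -0.09  0.14] w 0.0343 q [ 0.28  0.49 -0.31  1.89  0.21  0.79 -0.17]
delta [0.     0.0006 0.0001]
```

Still only friction, not yet at the stop.

Call:
{"fn": "servo_tool", "kwargs": {"motion": [[0,0,0,3,0.2],[0,0,0,6,0.2],[0,0,0,8,0.2],[0,0,0,8,0.2]]}}

```text
clock: 7.5
tcp_pos: [0.5699, -0.0852, 0.2728]
orientation: [0.122, 1.565, -0.13]
contact_force: [0.0, -2.9, -0.2]
grip_width: 0.0343
```

```bash
python3 st.py .57 -.085 .2727
```

```text
t 7.5 tcp [ 0.5699 -0.0852  0.2728] zyaw -9.2 xdir [ 0.001 -0.005 -1.   ] F [ 0.  -2.9 -0.2] M [-0.61  0.1   3.07] w 0.0343 q [ 0.26  0.49 -0.28  1.89  0.19  0.78 -0.29]
delta [0.0001 0.0002 0.0001]
```

The moment rose to 3.1 N m, so it is at the stop. I'll relax the turn a little within the slot's play, lift straight up, and move off toward the start side.

Call:
{"fn": "servo_tool", "kwargs": {"motion": [[0,0,0,-4,0.2],[0,0,0,-8,0.2],[-0.01,0,0,-8,0.2],[-0.03,0,0,-8,0.2],[-0.07,0,0,-8,0.2],[-0.11,0,0,-8,0.2],[-0.15,0,0,-8,0.2],[-0.15,0,0,-8,0.2]]}}

```text
clock: 8.3
tcp_pos: [0.5712, -0.0841, 0.4299]
orientation: [0.015, 1.558, -0.022]
contact_force: [0.7, -0.1, -0.1]
grip_width: 0.0345
```

```bash
python3 st.py .44 -.33 .42
```

```text
t 8.3 tcp [ 0.5712 -0.0841  0.4299] zyaw -1.4 xdir [ 0.013 -0.005 -1.   ] F [ 0.7 -0.1 -0.1] M [-0.02 -0.05 -0.03] w 0.0345 q [ 0.32  0.31 -0.35  1.75  0.13  1.08 -0.1 ]
delta [ 0.0094 -0.2489 -0.1254]
```

Call:
{"fn": "servo_tool", "kwargs": {"motion": [[0,-0.04,-0.02,0,0.2],[0,-0.08,-0.04,0,0.2],[0,-0.12,-0.06,0,0.2],[0,-0.16,-0.08,0,0.2],[0,-0.2,-0.1,0,0.2],[0,-0.24,-0.12,0,0.2],[0,-0.24,-0.12,0,0.2]]}}

```text
clock: 9.0
tcp_pos: [0.4412, -0.3274, 0.4294]
orientation: [0.024, 1.559, -0.035]
contact_force: [-0.0, 0.6, -0.9]
grip_width: 0.0337
```

```bash
python3 st.py
python3 - <<'E'
from h import *
import cv2
s=grab_frame("side")[100:215,235:405,::-1]; t=grab_frame("top")[130:280,250:470,::-1]
a=cv2.resize(s,(510,345),interpolation=cv2.INTER_CUBIC);b=cv2.resize(t,(800,545),interpolation=cv2.INTER_CUBIC)
cv2.imwrite("pics/s4.png",a);cv2.imwrite("pics/t4.png",b)
E
```

```text
t 9.0 tcp [ 0.4412 -0.3274  0.4294] zyaw -2.1 xdir [ 0.011 -0.007 -1.   ] F [-0.   0.6 -0.9] M [-0.01  0.01  0.05] w 0.0337 q [ 0.71  0.26 -0.22  1.82  0.06  1.06  0.43]
```

View pics/s4.png

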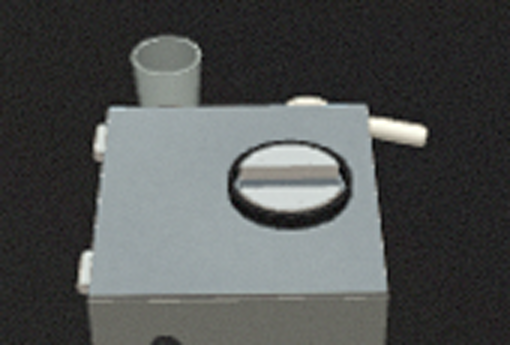

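View pics/t4.png

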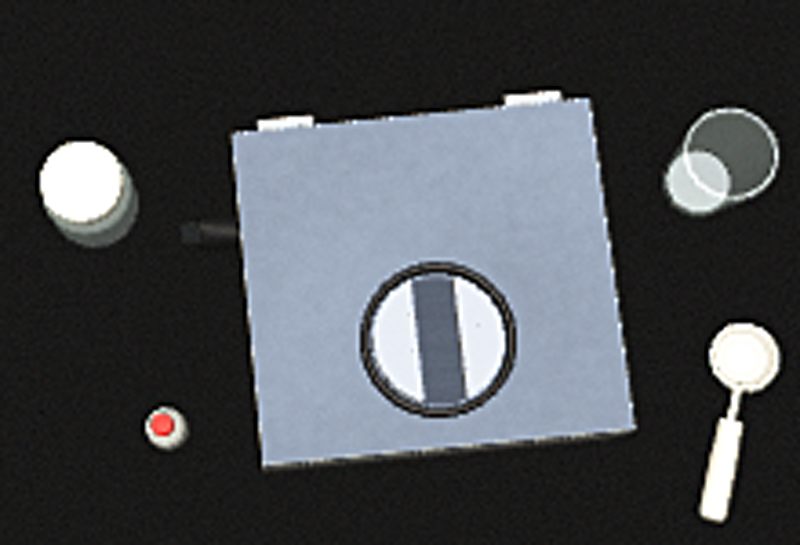

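The slot's left edge, from (412,280) to (423,403), tilts 5.1°, the same as the lid's left edge, so the fastener is locked. The lid is flat and the loose things have not moved.

```bash
python3 -c "
from bench import *
hand_in()"
```

```text
the job is handed in; nothing more can be done
```

The lid is shut and the fastener is turned to its stop, so the lid is locked. I handed the job in at about 9 s on the robot clock, with the hand clear of everything.

- **Lid:** I pushed it down at the front right corner with shut fingertips. It came to a hard stop at 17.5 N with the tip about 98 mm above the bench, which is the shut height.
- **Fastener:** I used both fingertips, about 34 mm apart, in the slot rather than one. I turned the fastener clockwise from about 0.28 rad until the moment rose from 0.14 to 3.1 N m at the stop.
- **Last pictures:** The lid is flat and the slot is parallel to the lid's left edge (both tilt 5.1°), which is the locked position. The beaker, jar, dropper bottle and spoon look unmoved by eye; I did not measure them.
- **One disagreement:** My rough side-view estimate of the head centre was about 5 mm off the top view in y. I used the top-view estimate, and the fingertips entered the slot without contact.

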